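Serve a salmon roll with the tongs

ROBOT

A 6-joint arm with a two-finger parallel gripper is mounted at the origin on the work surface. World frame = base frame: x ahead of the robot, y to its left, z up, the work surface at z = 0. Lengths are in m, angles in rad, forces in N, time in s.
With the tool pointing down it reaches from about 0.35 to 0.975 m from the base axis. Payload 4.9 kg.
Tool frame: the origin (TCP) lies at the very end of the fingers, on their centre line; the grasp point (between the pads) lies 19 mm behind it (manip.hold_point_z is the distance from the TCP to the grasp point, in m); z points along the fingers, x is the direction in which the jaws open and shut, and the axes are right-handed (so a half turn about z gives the same grasp; the last joint's range is limited). The gripper opens to 85 mm and grips with 20 to 120 N. Pads are 22 mm wide; open, the fingers measure 114 mm over their backs; the gripper's body (76 mm by 85 mm) begins 54 mm behind the grasp point. The pads swing forward as they close: fully open they stand 13 mm farther back than shut.
Start: joints at [1.061, 0.053, 1.613, -0, 1.476, -0.119], TCP at [0.238, 0.578, 0.231] pointing down, gripper open.
Joint ranges: [-3.01, 3.01], [-1.01, 2.22], [0.06, 2.58], [-1.02, 4.17], [0.09, 2.62], [-3.14, 3.14]. Speed limits (rad/s): [2.57, 2.57, 3.14, 3.14, 3.14, 3.14].

INTERFACE

Orientations are given as a unit quaternion [w, x, y, z].
In Python, from plant import manip gives the robot as it stands.
- The arm moves only by the shell command python3 -m handwheel 'ROWS' [OPENING]. ROWS is JSON, a list of rows, each an object of numbers: "dx", "dy", "dz": the shift along the tool's x, y, z in m; "ax", "ay", "az": the turn, a rotation vector about the tool's x, y, z in rad. In form: [{"dx": .., "dy": .., "dz": .., "ax": .., "ay": .., "az": ..}, ...]. A call has 1 to 5 rows; each row is the pose to reach, as a shift and turn from the pose commanded when the call began, along the tool's axes at that moment; what a row does not reach only later rows make up. A row lasts 1/8 s, in which the tool goes at most 62.5 mm and 10.7 degrees, less where a joint would pass 70% of its speed; a pose out of reach is approached as far as the arm can. A call with a gripper value outside its range is refused whole. OPENING is the closure in counts, from 0 (fully open) to 255 (shut), set as the call begins (- or left out, the last holds). The fingers move at their own pace and stop on an object; the grip force is fixed at half the most. Time passes only in rows, so rows that repeat a pose let the fingers close. It gives the time, the measured TCP pose, the force and the opening at its end, in the units of the state.
- manip.state(): the state, without advancing time (a new reading comes with each control period).
- manip.grab_frame(name): name is "scene" or "top"; returns a dict with "image" (384x512x3 uint8, blue, green, red), "z_map" (384x512 float32, m along the optical axis (not along the pixel's ray), 0 where there is no reading), "K" (3x3 intrinsics, pixels), "k1" (the pictures are not rectified: a ray, as slopes to the right and down, at radius r is drawn at 1 + k1 r^2 times it, then the intrinsics apply), "xyz" and "rotation" of the camera in the world. Camera axes: x right, y up, looking along -z (the intrinsics and any distortion apply to the point x, -y, -z); pixel columns grow to the right and rows downward; lengths in m; the calibration is good to about 2 mm. A picture is of the moment at which its call begins.
- manip.job_done(): hands the job in, once; it reports no verdict.
The state is a dict: "time": time; "joint_pos": joint angles; "joint_vel": joint speeds; "joint_efforts": joint torques, N m; "tool_pos": TCP position; "tool_rot": TCP orientation; "contact_force": force on the tool from outside, world axes, zero at the start; "ft_torque": the same for the moment, N m; "gripper_width": opening from 0.0 (shut) to 1.0 (fully open).
Only numpy, scipy, OpenCV 4.12 (cv2) and the standard library are available. Lean on these libraries where they do the work, as an engineer would, in place of code of your own. Each camera call takes 0.05 s, during which the arm holds its last target.

TASK

First slide the clear cover of the roll box all the way to its stop, so that it closes the plain rolls' bay and uncovers the salmon roll. Then pick up the serving tongs, squeeze them on the salmon roll and lift it out with the tongs alone, never touching it with the gripper. Finish holding it still in the tongs, at least 15 cm above the counter, leaving the cover across and everything else on the counter where it stands.

Things in the scene. Friction and masses are not known exactly. Their poses are not given: they have to be found in the camera images.
- box: Fixed low wooden box, 150 (x) x 258 (y) x 60 mm. Origin: centre of underside, z up; yaw varies within 0.25 rad of 0. Two open bays, 130 x 120 mm inside, centred at y = +63 (salmon roll) and -63 mm (plain rolls). Inner floor 12 mm above the counter; walls 6 mm thick, tops at 52 mm; dark rails along the long sides (x = +-71 to +-75 mm) reach 60 mm.
- cover (a joint): Slide of the clear flat cover of the box, in m: 0 = fully over the salmon roll's bay, 0.126 = end stop, fully over the plain rolls' bay. It grows as the cover moves along the box's -y. About 1.2 N of friction; it stays where it is left. Starts between 0 and 0.025.
- cover_handle (a point): Centre of the black grip bar standing on the middle of the cover: 60 mm along the box's x, 14 mm thick along the box's y, 22 mm high; its centre is 67 mm, its top 78 mm above the counter. The cover is 140 (x) x 130 (y) x 4 mm clear plastic with blue edges, its upper face 56 mm above the counter.
- salmon_roll: The roll to take: upright cylinder, 40 mm across, 32 mm high, black side, orange-pink top with pale stripes, 35 g (varies), rigid. Stands loose on the floor of the box's +y bay. Origin: centre of its underside; z up.
- tongs: Sprung steel tongs, 225 mm, 130 g, lying level on their rest, yaw within 0.25 rad of 0. x runs heel to tips (away from robot), z up. Origin: midway between the two flat grip plates (x +-30, z +-8 mm, 64 mm over their outer faces when open), 78 mm above the counter. Heel block x -119 to -89 mm. Squeezing the plates takes 8 N at first, 13 N when the tips meet the roll; let go, they spring open.
- tong_tips (a point): Point midway between the black pads of the bent-down tips: tongs' x = +100, z = -54 mm. Pads: 30 mm along x, 36 mm high, ending 18 mm below this point. They move twice as far as the grip plates: pad gap 76 mm when open, 60 mm with the plates squeezed to 56 mm over all, 40 mm (on the roll) at 46 mm over all.
- jaw_l: Left (+y) jaw of the tongs: arm, grip plate and tip. Origin: its upright pin in the heel, tongs' x = -100, y = +12 mm. Yaw against the tongs 0 when open, -0.09 rad on the roll, -0.2 at its stop. Both jaws turn together, mirrored.
- jaw_r: Right (-y) jaw of the tongs, mirror image of the left; pin at x = -100, y = -12 mm. Yaw against the tongs 0 when open, +0.09 rad on the roll.
- tong_rest: Fixed dark wooden tongs' rest: a flat dish 260 (x) x 110 (y) x 6 mm, lying from x = -210 to +50 mm of its origin, with a post 22 x 50 mm, 70 mm high, at x = -198 mm under the tongs' heel. Origin: on the counter, below the point between the tips of the lying tongs (which stand on the dish).
- plain_roll_a: Plain roll with a green middle, 40 mm across, 30 mm high, standing in the -y bay of the box. Leave alone. Origin: centre of its underside.
- plain_roll_b: Second plain roll, as plain_roll_a, in the same bay. Leave alone.
- boat_a: Open cardboard food boat with food in it, about 86 x 110 x 40 mm, beyond the work area. Leave alone. Origin: centre of its underside.
- boat_b: Second cardboard boat, as boat_a. Leave alone.
- dip_bowl: Small blue dipping bowl, 72 mm across, 32 mm high, on the counter near the robot. Leave alone. Origin: centre of its underside.
- sauce_bottle: Amber sauce bottle, 52 mm across, 150 mm high, at one side. Leave alone. Origin: centre of its underside.
- pepper_mill: Dark wooden pepper mill, 54 mm across, 142 mm high, at one side. Leave alone. Origin: centre of its underside.

How it is judged:
On the way, in this order (a step that is already met when the one before it is completed fails the run):
1. the cover is slid across to its stop, over the plain rolls' bay (value of joint cover above 0.118 m), for 0.2 s.
2. the tongs are lifted off their rest in the gripper (height (world z) of tongs above 0.1 m and contact force between the fingers and tongs above 1 N), for 0.2 s.
3. the salmon roll is lifted off the box's floor between both tong tips (contact force between each of jaw_l, jaw_r and salmon_roll above 0.3 N and height (world z) of salmon_roll above 0.025 m), for 0.2 s.
At the end, for the whole second after the job is handed in: Roll held still (<0.03 m/s) between both tong tips (>0.3 N each), underside over 140 mm above the counter, tongs in the fingers, robot not touching the roll; cover within 11 mm of its stop; plain rolls, boats, bowl, bottle and mill within 30 mm of their start (contact force between each of jaw_l, jaw_r and salmon_roll above 0.3 N and height (world z) of salmon_roll above 0.14 m and linear speed of salmon_roll below 0.03 m/s and value of joint cover above 0.115 m and contact force between the fingers and tongs above 1 N and contact force between each of the arm, the fingers and salmon_roll below 0.1 N and distance of each of boat_a, boat_b, dip_bowl, sauce_bottle, pepper_mill, plain_roll_a, plain_roll_b from where it was at the start of the episode below 0.03 m); the arm keeps its last pose, push and grip.
It fails at once if the robot itself touches the salmon roll (contact force between any of the fingers, the arm and salmon_roll above 0.5 N).
It fails at once if a bystander (plain roll, boat, bowl, bottle, mill) is pushed more than 30 mm from its place (distance of any of boat_a, boat_b, dip_bowl, sauce_bottle, pepper_mill, plain_roll_a, plain_roll_b from where it was at the start of the episode above 0.03 m).
It also fails if it takes over 58 s, if anything falls off the work surface, if the arm or the gripper's body presses on something with over 40 N, if the wrist force passes 120 N, or if a joint passes its speed limit or range.

## Working session

There is one attempt and no reset: what is moved stays moved. The work goes in short steps, Python scripts to look and compute and a shell command to move; the robot and the scene stay as the last step left them, time stands still between calls to the robot, and variables do not carry over. Pictures are saved under pics/ and viewed, and the job is handed in when it is done.

```bash
ls; mkdir -p pics; cat > h.py <<'E'
import numpy as np,cv2
from plant import manip
def grab(n,fn):
    f=manip.grab_frame(n); cv2.imwrite('pics/'+fn+'.png',f['image']); np.savez('pics/'+fn+'.npz',**{k:np.array(v) for k,v in f.items()}); return f
def Rm(r):
    r=np.array(r)
    if r.shape==(3,3): return r
    from scipy.spatial.transform import Rotation as R
    return R.from_quat(r[[1,2,3,0]]).as_matrix()
def cloud(f):
    K=np.array(f['K']);k1=float(f['k1']);z=np.array(f['z_map'])
    h,w=z.shape
    u,v=np.meshgrid(np.arange(w),np.arange(h))
    p=np.stack([u,v],-1).reshape(-1,1,2).astype(float)
    s=cv2.undistortPoints(p,K,np.array([k1,0,0,0.])).reshape(h,w,2)
    P=np.stack([s[...,0]*z,-s[...,1]*z,-z],-1)
    return P@Rm(f['rotation']).T+np.array(f['xyz'])
def ray(f,u,v,zw):
    K=np.array(f['K']);s=cv2.undistortPoints(np.array([[[u,v]]],float),K,np.array([float(f['k1']),0,0,0])).ravel()
    d=Rm(f['rotation'])@np.array([s[0],-s[1],-1]);o=np.array(f['xyz']);return o+d*(zw-o[2])/d[2]
E
python3 - <<'E'
from h import *
for n in('scene','top'):
    f=grab(n,n+'0');print(n,f['K'],f['k1'],f['xyz'],f['rotation'])
print(manip.state(),manip.hold_point_z)
E
```

```text
pics
scene [[400.31614641   0.         253.46907649]
 [  0.         400.31614641 190.58274211]
 [  0.           0.           1.        ]] -0.12787518632705652 [ 1.12838468 -0.6344236   0.70608269] [0.83614984 0.42491517 0.16723717 0.30386225]
top [[353.70221052   0.         252.67435875]
 [  0.         353.70221052 193.27985327]
 [  0.           0.           1.        ]] -0.0437745237360196 [ 0.4146066  -0.01222559  1.27671627] [ 0.71224525  0.05875441 -0.04037703 -0.69830103]
{'time': 0.1, 'joint_pos': array([ 1.06103419e+00,  5.32759121e-02,  1.61415755e+00, -1.59630901e-05,
        1.47599305e+00, -1.18994033e-01]), 'joint_vel': array([ 5.54831949e-06, -2.19436470e-03, -2.09786679e-03,  1.69904990e-03,
        1.92978186e-03,  1.15978385e-03]), 'joint_efforts': array([ 1.31066690e-04, -3.94901025e+01, -3.71363819e+01, -1.62939764e-04,
        3.87077816e-03,  6.28793700e-06]), 'tool_pos': array([0.23778569, 0.57739108, 0.2301947 ]), 'tool_rot': array([ 4.23178018e-04,  8.30932053e-01,  5.56373150e-01, -8.13475189e-04]), 'contact_force': array([-0.24356205,  0.59596026, -0.17796043]), 'ft_torque': array([ 0.00684727, -0.00108683, -0.00442673]), 'gripper_width': 0.9967220208920406} 0.0187
```

View pics/scene0.png

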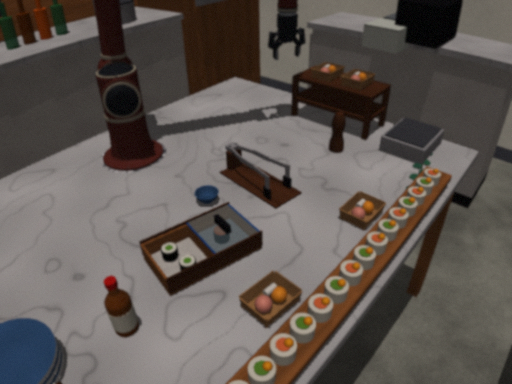

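View pics/top0.png

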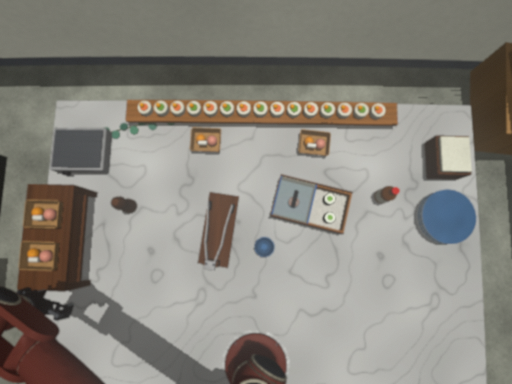

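The top picture shows the box at about (311,205), its handle at (294,200), the tongs from heel (210,263) to tips (~(222,200)), the bowl at (264,247) and the mill at (124,204). I'll zoom in and measure with depth.

```bash
python3 - <<'E'
from h import *
f=dict(np.load('pics/top0.npz'));im=f['image']
a=cv2.resize(im[165:255,260:360],(640,576),interpolation=cv2.INTER_CUBIC)
b=cv2.resize(im[185:275,185:285],(640,576),interpolation=cv2.INTER_CUBIC)
cv2.imwrite('pics/boxz.png',a);cv2.imwrite('pics/tongz.png',b)
C=cloud(f);np.set_printoptions(precision=3,suppress=True,linewidth=160)
Z=C[...,2]
print('counter',np.median(Z[280:300,300:340]))
# rails / walls of box
R=C[165:245,260:360].reshape(-1,3)
m=(R[:,2]>0.046)&(R[:,2]<0.066);P=R[m]
r=cv2.minAreaRect((P[:,:2]*1000).astype(np.float32));print('box rect',r,m.sum())
m=(R[:,2]>0.0665)&(R[:,2]<0.09);print('handle',m.sum(),R[m].mean(0),cv2.minAreaRect((R[m][:,:2]*1000).astype(np.float32)))
for n,(v0,v1,u0,u1) in dict(tong=(185,275,195,245)).items():
    R=C[v0:v1,u0:u1].reshape(-1,3);m=(R[:,2]>0.06)&(R[:,2]<0.11);P=R[m];print(n,m.sum(),P.min(0),P.max(0),np.histogram(P[:,2],8));print(cv2.minAreaRect((P[:,:2]*1000).astype(np.float32)))
    m=(R[:,2]>0.002)&(R[:,2]<0.015);print('dish',cv2.minAreaRect((R[m][:,:2]*1000).astype(np.float32)))
E
```

```text
counter -0.0006461547580871585
box rect ((554.4412841796875, -183.18089294433594), (259.52667236328125, 151.1327667236328), 76.8312759399414) 1902
handle 76 [ 0.568 -0.121  0.077] ((568.5746459960938, -121.69947814941406), (14.133819580078125, 60.109249114990234), 76.64664459228516)
tong 368 [0.323 0.09  0.062] [0.553 0.184 0.091] (array([  2,  13,  29,  20,  27,  95, 127,  55]), array([0.062, 0.066, 0.069, 0.073, 0.077, 0.08 , 0.084, 0.088, 0.091]))
((435.5252685546875, 148.19046020507812), (86.26969909667969, 225.5046844482422), 82.13121795654297)
dish ((463.27386474609375, 140.6632080078125), (320.06182861328125, 178.9086456298828), 1.4174222946166992)
```

```bash
python3 - <<'E'
from h import *
f=dict(np.load('pics/scene0.npz'));im=f['image']
cv2.imwrite('pics/boxs.png',cv2.resize(im[190:300,130:270],(764,600),interpolation=cv2.INTER_CUBIC))
cv2.imwrite('pics/tongs.png',cv2.resize(im[135:215,205:310],(787,600),interpolation=cv2.INTER_CUBIC))
E
```

```text
(no output)
```

View pics/boxz.png

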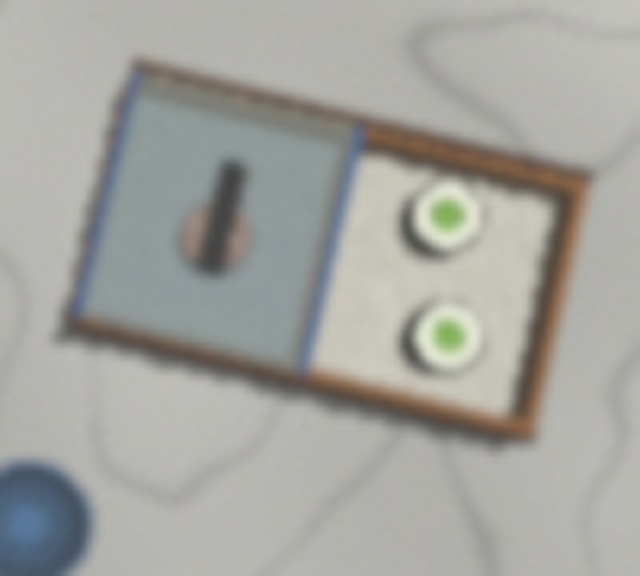

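View pics/tongz.png

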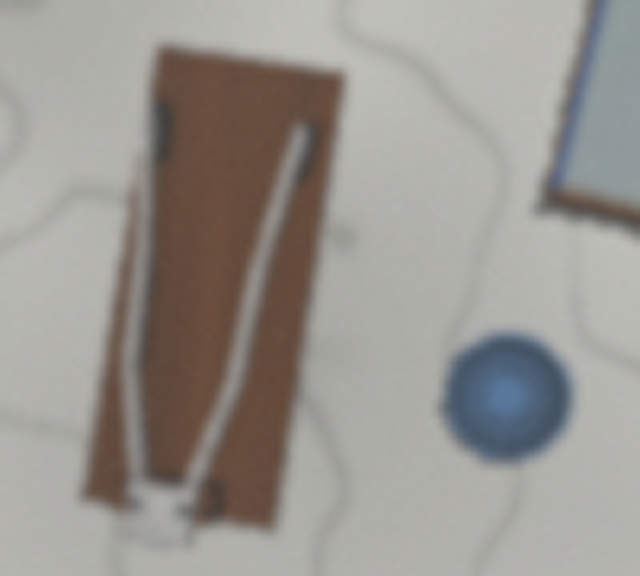

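View pics/boxs.png

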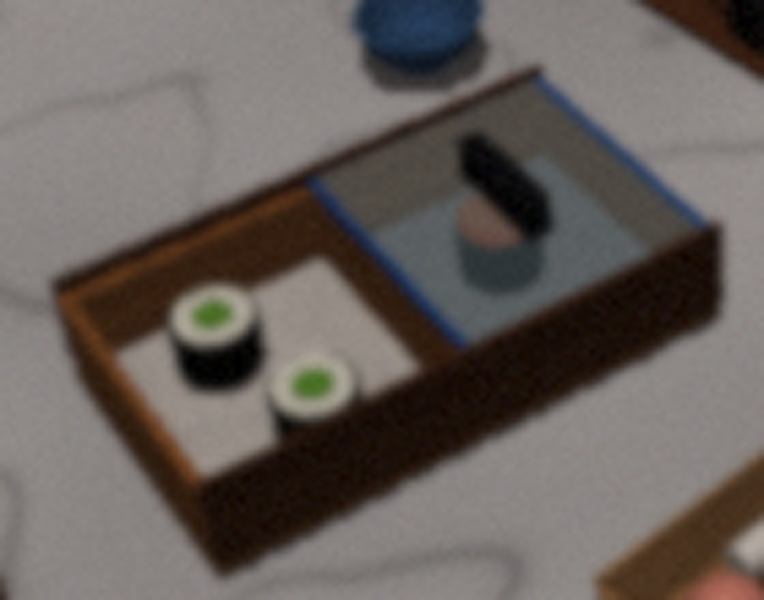

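View pics/tongs.png

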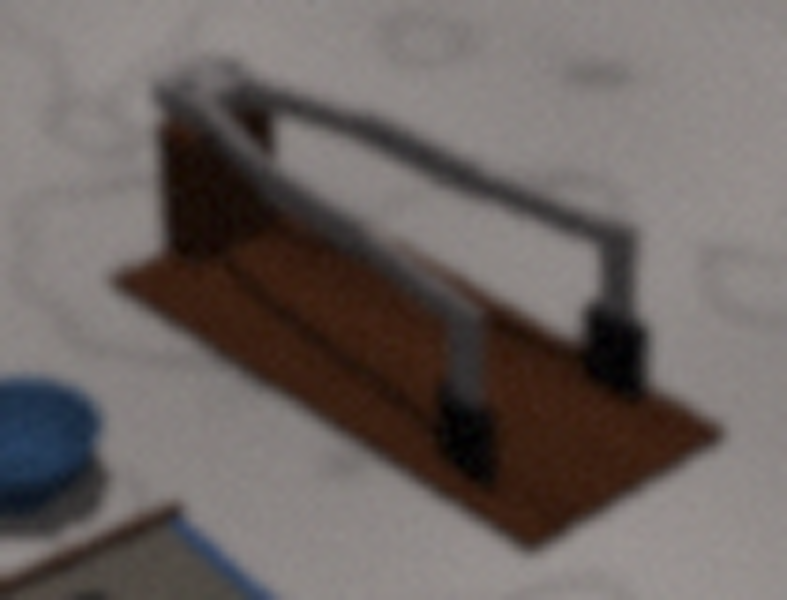

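```bash
cat >> h.py <<'E'
from scipy.spatial.transform import Rotation as Ro
np.set_printoptions(precision=4,suppress=True,linewidth=160)
def rel(pos,jaw_deg):
    "shift/turn in tool axes to reach TCP pos with tool down & jaw axis at world angle"
    s=manip.state();q=s['tool_rot'];R=Ro.from_quat(np.r_[q[1:],q[0]])
    a=np.deg2rad(jaw_deg);x=np.array([np.cos(a),np.sin(a),0])
    if x@R.as_matrix()[:,0]<0:x=-x
    z=np.array([0,0,-1.]);T=Ro.from_matrix(np.stack([x,np.cross(z,x),z],1))
    print('t',round(s['time'],2),'tcp',s['tool_pos'],'jaw',np.rad2deg(np.arctan2(*R.as_matrix()[:2,0][::-1])),'w',round(float(s['gripper_width']),3),'F',s['contact_force'])
    print('d',R.inv().apply(np.array(pos)-s['tool_pos']),'a',(R.inv()*T).as_rotvec())
E
python3 - <<'E'
from h import *
f=dict(np.load('pics/top0.npz'))
o=(185,185);k=6.4
pts=[ray(f,185+(x+.5)/k-.5,185+(y+.5)/k-.5,.006)[:2] for x,y in[(160,45),(343,73),(275,527),(83,497)]]
p=np.array(pts);print(p);print('x axis deg',[np.rad2deg(np.arctan2(*(d)[::-1])) for d in(p[0]-p[3],p[1]-p[2])],'centre',p.mean(0), np.linalg.norm(p[0]-p[3]))
C=cloud(f)
for n,(u,v) in dict(mill=(124,204),bottle=(388,194),bowl=(264,247),pa=(329,199),pb=(329,217)).items():print(n,C[v,u])
# roll top through clear cover
print('roll?',ray(f,260+215.5/6.4-.5,165+240.5/6.4-.5,.044))
rel([.5686,-.1217,.2],76.8)
E
```

```text
[[0.5971 0.1801]
 [0.5829 0.0753]
 [0.329  0.1061]
 [0.3427 0.2135]]
x axis deg [np.float64(-7.48608643766625), np.float64(-6.927473815137427)] centre [0.4629 0.1437] 0.25654904080766283
mill [0.5345 0.4512 0.1136]
bottle [ 0.5848 -0.4297  0.1099]
bowl [ 0.4017 -0.0216  0.0004]
pa [ 0.5731 -0.246   0.0435]
pb [ 0.5101 -0.2459  0.0418]
roll? [ 0.5599 -0.1207  0.044 ]
t 0.1 tcp [0.2378 0.5774 0.2302] jaw 67.61073498837342 w 0.997 F [-0.2436  0.596  -0.178 ]
d [-0.5203  0.5722  0.031 ] a [-0.0003  0.0018 -0.1604]
```

```bash
python3 -m handwheel '[{"dx":-0.035,"dy":0.038},{"dx":-0.07,"dy":0.076},{"dx":-0.105,"dy":0.115},{"dx":-0.14,"dy":0.153},{"dx":-0.175,"dy":0.191}]' 0
python3 -m handwheel '[{"dx":-0.035,"dy":0.038},{"dx":-0.07,"dy":0.076},{"dx":-0.105,"dy":0.115},{"dx":-0.14,"dy":0.153},{"dx":-0.175,"dy":0.191}]'
python3 -m handwheel '[{"dx":-0.035,"dy":0.038,"az":-0.05},{"dx":-0.07,"dy":0.076,"az":-0.1},{"dx":-0.105,"dy":0.115,"az":-0.16},{"dx":-0.14,"dy":0.153,"az":-0.16},{"dx":-0.17,"dy":0.188,"az":-0.16}]'
python3 - <<'E'
from h import *
rel([.5686,-.1217,.063],76.8)
E
```

```text
t 0.1 tcp [0.2378 0.5774 0.2302] jaw 67.61073498837342 w 0.997 F [-0.2436  0.596  -0.178 ]
d [-0.5201  0.5722  0.168 ] a [-0.0003  0.0018 -0.1604]invalid input at $[0]: expected keys dx, dy, dz, ax, ay, az
invalid input at $[0]: expected keys dx, dy, dz, ax, ay, az
invalid input at $[0]: expected keys dx, dy, dz, ax, ay, az
```

All keys are needed.

```bash
python3 -m handwheel '[{"dx":-0.035,"dy":0.038,"dz":0,"ax":0,"ay":0,"az":0},{"dx":-0.07,"dy":0.076,"dz":0,"ax":0,"ay":0,"az":0},{"dx":-0.105,"dy":0.115,"dz":0,"ax":0,"ay":0,"az":0},{"dx":-0.14,"dy":0.153,"dz":0,"ax":0,"ay":0,"az":0},{"dx":-0.175,"dy":0.191,"dz":0,"ax":0,"ay":0,"az":0}]' 0
python3 -m handwheel '[{"dx":-0.035,"dy":0.038,"dz":0,"ax":0,"ay":0,"az":0},{"dx":-0.07,"dy":0.076,"dz":0,"ax":0,"ay":0,"az":0},{"dx":-0.105,"dy":0.115,"dz":0,"ax":0,"ay":0,"az":0},{"dx":-0.14,"dy":0.153,"dz":0,"ax":0,"ay":0,"az":0},{"dx":-0.175,"dy":0.191,"dz":0,"ax":0,"ay":0,"az":0}]'
python3 -m handwheel '[{"dx":-0.035,"dy":0.038,"dz":0,"ax":0,"ay":0,"az":-0.05},{"dx":-0.07,"dy":0.076,"dz":0,"ax":0,"ay":0,"az":-0.1},{"dx":-0.105,"dy":0.115,"dz":0,"ax":0,"ay":0,"az":-0.16},{"dx":-0.14,"dy":0.153,"dz":0,"ax":0,"ay":0,"az":-0.16},{"dx":-0.17,"dy":0.188,"dz":0,"ax":0,"ay":0,"az":-0.16}]'
python3 - <<'E'
from h import *
rel([.5686,-.1217,.063],76.8)
E
```

```text
time: 0.72
tool_pos: [0.3482, 0.3416, 0.2308]
tool_rot: [0.0, 0.831, 0.557, -0.0]
contact_force: [0.8, -0.6, 0.1]
gripper_width: 0.998
time: 1.35
tool_pos: [0.4581, 0.1071, 0.2309]
tool_rot: [-0.0, 0.831, 0.556, -0.0]
contact_force: [0.5, 0.3, -0.3]
gripper_width: 1.002
time: 1.98
tool_pos: [0.5672, -0.1218, 0.2307]
tool_rot: [-0.0, 0.784, 0.621, -0.0]
contact_force: [0.2, 0.4, -0.8]
gripper_width: 0.998
t 1.98 tcp [ 0.5672 -0.1218  0.2307] jaw 76.72944924842923 w 0.998 F [ 0.1981  0.3608 -0.8436]
d [0.0004 0.0014 0.1677] a [-0.0009 -0.0002 -0.0012]
```

```bash
python3 -m handwheel '[{"dx":0,"dy":0.001,"dz":0.05,"ax":0,"ay":0,"az":0},{"dx":0,"dy":0.001,"dz":0.1,"ax":0,"ay":0,"az":0},{"dx":0,"dy":0.001,"dz":0.14,"ax":0,"ay":0,"az":0},{"dx":0,"dy":0.001,"dz":0.16,"ax":0,"ay":0,"az":0},{"dx":0,"dy":0.001,"dz":0.166,"ax":0,"ay":0,"az":0}]' 0
python3 -m handwheel '[{"dx":0,"dy":0,"dz":0,"ax":0,"ay":0,"az":0},{"dx":0,"dy":0,"dz":0,"ax":0,"ay":0,"az":0},{"dx":0,"dy":0,"dz":0,"ax":0,"ay":0,"az":0},{"dx":0,"dy":0,"dz":0,"ax":0,"ay":0,"az":0},{"dx":0,"dy":0,"dz":0,"ax":0,"ay":0,"az":0}]' 225
python3 - <<'E'
from h import *
rel([.5686,-.1217,.063],76.8)
f=grab('scene','s1');cv2.imwrite('pics/s1z.png',cv2.resize(f['image'][170:310,120:290],(728,600),interpolation=cv2.INTER_CUBIC))
E
```

```text
time: 2.6
tool_pos: [0.5674, -0.12, 0.0642]
tool_rot: [-0.001, 0.784, 0.621, -0.001]
contact_force: [0.2, 0.6, 0.1]
gripper_width: 1.001
time: 3.22
tool_pos: [0.5682, -0.1222, 0.0666]
tool_rot: [0.002, 0.784, 0.621, -0.001]
contact_force: [-3.0, -6.2, 4.3]
gripper_width: 0.14
t 3.23 tcp [ 0.5682 -0.1222  0.0666] jaw 76.79285737063698 w 0.14 F [-2.9984 -6.1769  4.2631]
d [0.0006 0.0003 0.0036] a [ 0.0012  0.0039 -0.0001]
```

View pics/s1z.png

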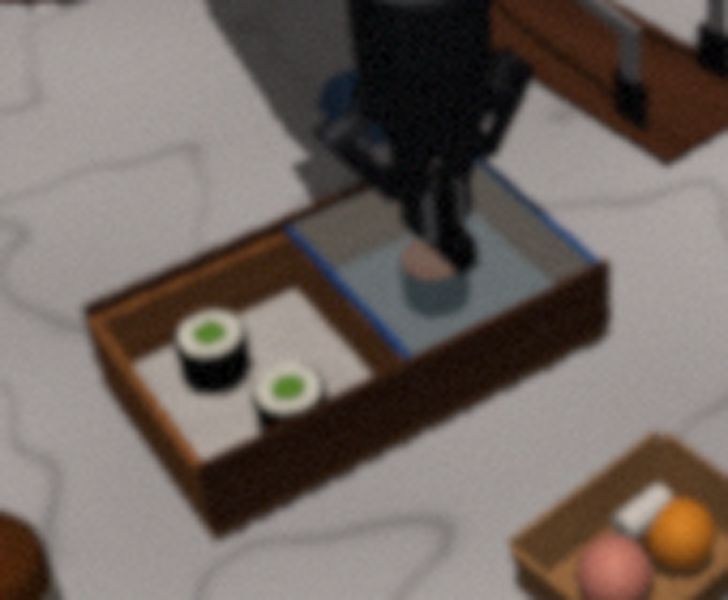

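The fingers hold the handle (opening about 12 mm). Now I drag along the tool's −x, which is the box's −y.

```bash
python3 -m handwheel '[{"dx":-0.015,"dy":0,"dz":0,"ax":0,"ay":0,"az":0},{"dx":-0.03,"dy":0,"dz":0,"ax":0,"ay":0,"az":0},{"dx":-0.045,"dy":0,"dz":0,"ax":0,"ay":0,"az":0},{"dx":-0.06,"dy":0,"dz":0,"ax":0,"ay":0,"az":0},{"dx":-0.075,"dy":0,"dz":0,"ax":0,"ay":0,"az":0}]'
python3 -m handwheel '[{"dx":-0.015,"dy":0,"dz":0,"ax":0,"ay":0,"az":0},{"dx":-0.03,"dy":0,"dz":0,"ax":0,"ay":0,"az":0},{"dx":-0.04,"dy":0,"dz":0,"ax":0,"ay":0,"az":0},{"dx":-0.045,"dy":0,"dz":0,"ax":0,"ay":0,"az":0},{"dx":-0.048,"dy":0,"dz":0,"ax":0,"ay":0,"az":0}]'
python3 - <<'E'
from h import *
b=np.array([.5544,-.1832]);y=np.array([.2278,.9737])
rel(np.r_[b-.063*y,.064],76.8)
print((manip.state()['tool_pos'][:2]-b)@y)
E
```

```text
time: 3.9
tool_pos: [0.5513, -0.1942, 0.0666]
tool_rot: [0.001, 0.784, 0.621, 0.001]
contact_force: [-1.5, 1.3, 6.3]
gripper_width: 0.141
time: 4.53
tool_pos: [0.5404, -0.241, 0.0666]
tool_rot: [0.001, 0.784, 0.621, 0.001]
contact_force: [-0.4, 1.5, 5.5]
gripper_width: 0.143
t 4.53 tcp [ 0.5404 -0.241   0.0666] jaw 76.74333018298377 w 0.143 F [-0.4216  1.4948  5.4689]
d [-0.0035  0.0005  0.0026] a [ 0.0019 -0.     -0.001 ]
-0.05946648632696685
```

Friction is about 1.5 N, so the stop isn't reached yet. I'll push on until the force rises.

```bash
python3 -m handwheel '[{"dx":-0.002,"dy":0,"dz":0,"ax":0,"ay":0,"az":0},{"dx":-0.004,"dy":0,"dz":0,"ax":0,"ay":0,"az":0},{"dx":-0.005,"dy":0,"dz":0,"ax":0,"ay":0,"az":0},{"dx":-0.006,"dy":0,"dz":0,"ax":0,"ay":0,"az":0},{"dx":-0.006,"dy":0,"dz":0,"ax":0,"ay":0,"az":0}]'
python3 - <<'E'
from h import *
b=np.array([.5544,-.1832]);y=np.array([.2278,.9737])
rel(np.r_[b-.063*y,.064],76.8)
print((manip.state()['tool_pos'][:2]-b)@y)
E
```

```text
time: 5.15
tool_pos: [0.5394, -0.2451, 0.0666]
tool_rot: [-0.0, 0.784, 0.621, 0.002]
contact_force: [0.1, 5.8, 6.7]
gripper_width: 0.144
t 5.15 tcp [ 0.5394 -0.2451  0.0666] jaw 76.7608678792398 w 0.144 F [0.1015 5.8055 6.726 ]
d [0.0007 0.0005 0.0026] a [ 0.0017 -0.003  -0.0007]
-0.06367572559375599
```

The force rose to 6 N at y = −64 mm, which is the stop. Release, rise and look.

```bash
python3 -m handwheel '[{"dx":0.003,"dy":0,"dz":0,"ax":0,"ay":0,"az":0},{"dx":0.003,"dy":0,"dz":0,"ax":0,"ay":0,"az":0},{"dx":0.003,"dy":0,"dz":0,"ax":0,"ay":0,"az":0},{"dx":0.003,"dy":0,"dz":0,"ax":0,"ay":0,"az":0},{"dx":0.003,"dy":0,"dz":0,"ax":0,"ay":0,"az":0}]' 0
python3 -m handwheel '[{"dx":0.003,"dy":0,"dz":-0.04,"ax":0,"ay":0,"az":0},{"dx":0.003,"dy":0,"dz":-0.09,"ax":0,"ay":0,"az":0},{"dx":0.003,"dy":-0.03,"dz":-0.13,"ax":0,"ay":0,"az":0},{"dx":0.05,"dy":-0.05,"dz":-0.13,"ax":0,"ay":0,"az":0},{"dx":0.11,"dy":-0.06,"dz":-0.13,"ax":0,"ay":0,"az":0}]'
python3 -m handwheel '[{"dx":0.06,"dy":-0.01,"dz":0,"ax":0,"ay":0,"az":-0.05},{"dx":0.12,"dy":-0.02,"dz":0,"ax":0,"ay":0,"az":-0.1},{"dx":0.17,"dy":-0.03,"dz":0,"ax":0,"ay":0,"az":-0.1},{"dx":0.22,"dy":-0.04,"dz":0,"ax":0,"ay":0,"az":-0.1},{"dx":0.25,"dy":-0.04,"dz":0,"ax":0,"ay":0,"az":-0.1}]'
python3 - <<'E'
from h import *
rel([.4427,.1468,.059],82.5)
f=grab('top','t2');cv2.imwrite('pics/t2z.png',cv2.resize(f['image'][160:280,190:360],(790,558),interpolation=cv2.INTER_CUBIC))
f=grab('scene','s2');cv2.imwrite('pics/s2z.png',cv2.resize(f['image'][130:300,120:320],(700,595),interpolation=cv2.INTER_CUBIC))
E
```

```text
time: 5.78
tool_pos: [0.5391, -0.2431, 0.0652]
tool_rot: [-0.0, 0.784, 0.621, -0.0]
contact_force: [-0.2, 0.1, 0.5]
gripper_width: 0.999
time: 6.4
tool_pos: [0.5057, -0.1219, 0.1964]
tool_rot: [0.001, 0.785, 0.62, 0.001]
contact_force: [1.3, 1.2, -0.6]
gripper_width: 1.002
time: 7.02
tool_pos: [0.5238, 0.1327, 0.1954]
tool_rot: [0.0, 0.751, 0.66, 0.0]
contact_force: [0.5, -0.2, 0.3]
gripper_width: 1.001
t 7.03 tcp [0.5238 0.1327 0.1954] jaw 82.63520250572705 w 1.001 F [ 0.457  -0.2332  0.2844]
d [ 0.0036 -0.0823  0.1364] a [ 0.0003 -0.0002  0.0024]
```

View pics/t2z.png

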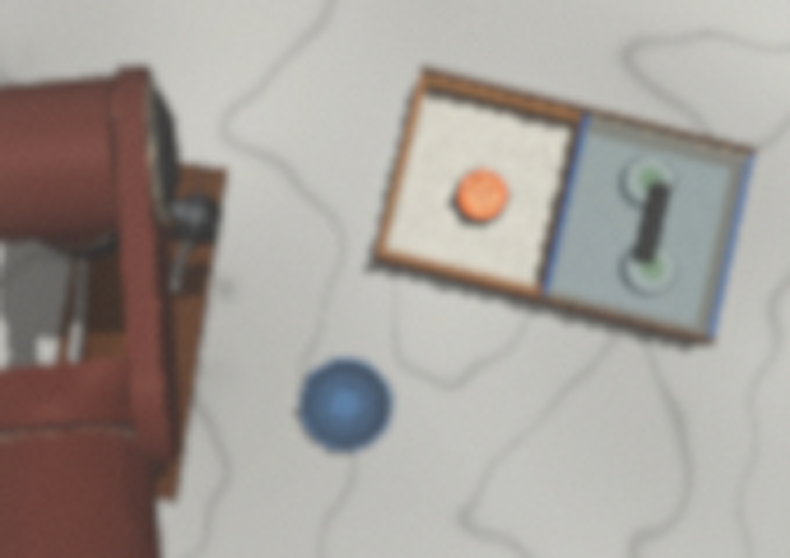

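View pics/s2z.png

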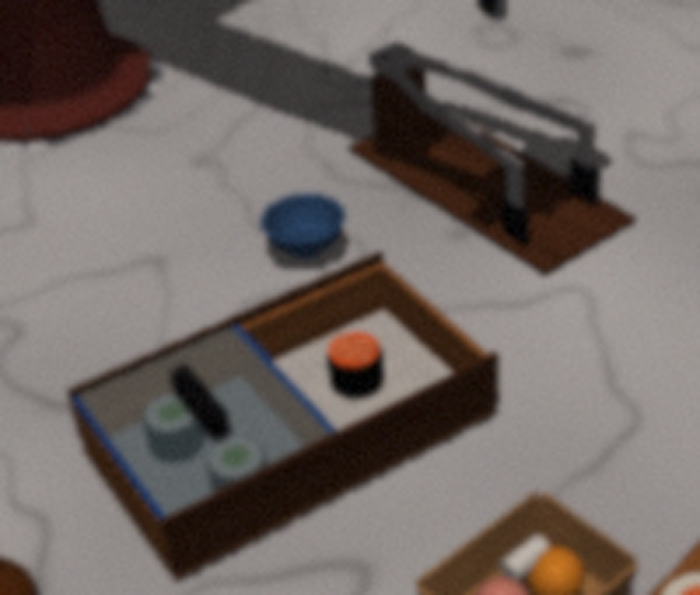

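The cover lies over the plain rolls' bay, and the salmon roll is open at (482,194) in the zoomed top view. I'll measure the roll in the original pixels.

```bash
python3 - <<'E'
from h import *
f=dict(np.load('pics/t2.npz'));C=cloud(f);im=f['image'].astype(int)
m=(im[...,2]-im[...,0]>70)&(C[...,1]<-.08)&(C[...,1]>-.17)&(C[...,0]>.5)&(C[...,0]<.62)&(C[...,2]>.036)&(C[...,2]<.05)
v,u=np.nonzero(m);print(m.sum(),u.mean(),v.mean());P=C[m];print(P.mean(0),cv2.minEnclosingCircle((P[:,:2]*1000).astype(np.float32)),ray(f,u.mean(),v.mean(),.044))
h=(C[...,2]>.069)&(C[...,2]<.09)&(C[...,1]<-.2)&(C[...,1]>-.3)&(C[...,0]>.5)&(C[...,0]<.6);print(C[h].mean(0),h.sum())
b=np.array([.5544,-.1832]);y=np.array([.2278,.9737]);print('handle y',(C[h].mean(0)[:2]-b)@y,'roll y,x',(P.mean(0)[:2]-b)@y,(P.mean(0)[:2]-b)@np.array([.9737,-.2278]))
E
python3 -m handwheel '[{"dx":0.001,"dy":-0.03,"dz":0.01,"ax":0,"ay":0,"az":0},{"dx":0.003,"dy":-0.06,"dz":0.02,"ax":0,"ay":0,"az":0},{"dx":0.004,"dy":-0.08,"dz":0.04,"ax":0,"ay":0,"az":0},{"dx":0.004,"dy":-0.082,"dz":0.06,"ax":0,"ay":0,"az":0},{"dx":0.004,"dy":-0.082,"dz":0.07,"ax":0,"ay":0,"az":0}]' 0
python3 - <<'E'
from h import *
rel([.4427,.1468,.059],82.5)
E
```

```text
88 293.3863636363636 201.47727272727272
[ 0.5621 -0.1214  0.0437] ((562.9208374023438, -121.27737426757812), 19.056434631347656) [ 0.562  -0.1214  0.044 ]
[ 0.5398 -0.2431  0.0771] 79
handle y -0.061679171337840344 roll y,x 0.061873334643502094 -0.006616392060695289
time: 7.75
tool_pos: [0.4426, 0.1442, 0.1241]
tool_rot: [-0.0, 0.752, 0.659, -0.001]
contact_force: [0.2, -0.1, -0.6]
gripper_width: 0.997
t 7.75 tcp [0.4426 0.1442 0.1241] jaw 82.46750276864603 w 0.997 F [ 0.1833 -0.1348 -0.6407]
d [ 0.0026 -0.0001  0.0651] a [-0.0013  0.0008 -0.0006]
```

```bash
python3 -m handwheel '[{"dx":0.002,"dy":0,"dz":0.02,"ax":0,"ay":0,"az":0},{"dx":0.0025,"dy":0,"dz":0.04,"ax":0,"ay":0,"az":0},{"dx":0.0025,"dy":0,"dz":0.058,"ax":0,"ay":0,"az":0},{"dx":0.0025,"dy":0,"dz":0.069,"ax":0,"ay":0,"az":0},{"dx":0.0025,"dy":0,"dz":0.07,"ax":0,"ay":0,"az":0}]' 0
python3 - <<'E'
from h import *
rel([.4427,.1468,.054],82.5)
f=grab('scene','s3');cv2.imwrite('pics/s3z.png',cv2.resize(f['image'][120:230,200:320],(655,600),interpolation=cv2.INTER_CUBIC))
E
```

```text
time: 8.38
tool_pos: [0.4433, 0.1473, 0.0545]
tool_rot: [-0.0, 0.752, 0.659, -0.001]
contact_force: [-0.5, 0.8, -0.1]
gripper_width: 1.001
t 8.38 tcp [0.4433 0.1473 0.0545] jaw 82.49349312208778 w 1.001 F [-0.4946  0.8393 -0.1091]
d [-0.0006 -0.0005  0.0005] a [-0.0015  0.0005 -0.0001]
```

View pics/s3z.png

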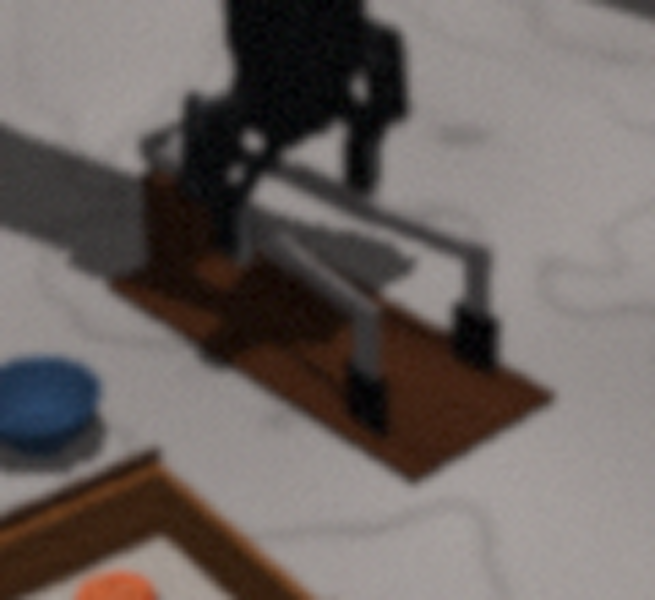

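The fingers straddle both arms without contact. I'll close in steps to about 57 mm.

```bash
python3 -m handwheel '[{"dx":0,"dy":0,"dz":0,"ax":0,"ay":0,"az":0},{"dx":0,"dy":0,"dz":0,"ax":0,"ay":0,"az":0},{"dx":0,"dy":0,"dz":0,"ax":0,"ay":0,"az":0},{"dx":0,"dy":0,"dz":0,"ax":0,"ay":0,"az":0}]' 75
python3 -m handwheel '[{"dx":0,"dy":0,"dz":0,"ax":0,"ay":0,"az":0},{"dx":0,"dy":0,"dz":0,"ax":0,"ay":0,"az":0},{"dx":0,"dy":0,"dz":0,"ax":0,"ay":0,"az":0},{"dx":0,"dy":0,"dz":0,"ax":0,"ay":0,"az":0}]' 86
python3 - <<'E'
from h import *
rel([.4427,.1468,.054],82.5)
f=grab('scene','s4');cv2.imwrite('pics/s4z.png',cv2.resize(f['image'][120:230,200:320],(655,600),interpolation=cv2.INTER_CUBIC))
E
```

```text
time: 8.93
tool_pos: [0.4451, 0.1476, 0.0571]
tool_rot: [0.001, 0.752, 0.659, 0.001]
contact_force: [-1.6, -1.3, 5.9]
gripper_width: 0.707
time: 9.43
tool_pos: [0.4455, 0.148, 0.0578]
tool_rot: [0.001, 0.751, 0.66, 0.002]
contact_force: [-1.7, -0.1, 8.5]
gripper_width: 0.663
t 9.43 tcp [0.4455 0.148  0.0578] jaw 82.56496505354704 w 0.663 F [-1.65   -0.0692  8.5488]
d [-0.0015 -0.0026  0.0038] a [ 0.0037 -0.0011  0.0011]
```

View pics/s4z.png

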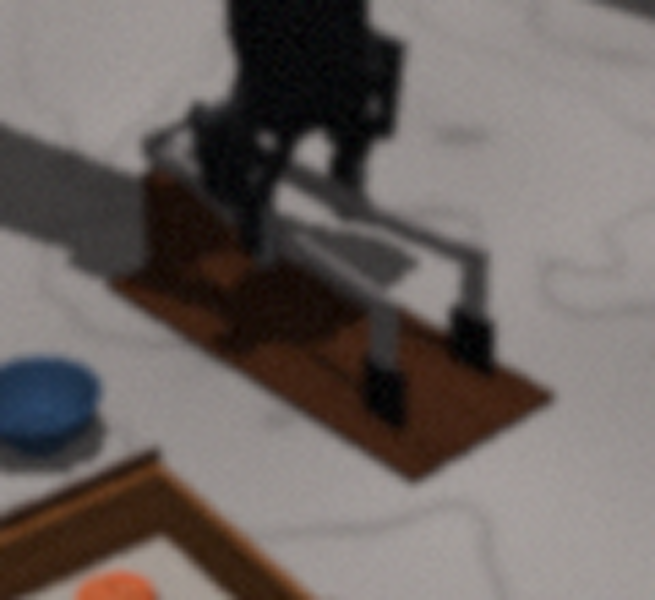

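Gripped: the plates are at about 56 mm and the tips have closed together. Lift.

```bash
python3 -m handwheel '[{"dx":0,"dy":0,"dz":-0.01,"ax":0,"ay":0,"az":0},{"dx":0,"dy":0,"dz":-0.025,"ax":0,"ay":0,"az":0},{"dx":0,"dy":0,"dz":-0.04,"ax":0,"ay":0,"az":0},{"dx":0,"dy":0,"dz":-0.06,"ax":0,"ay":0,"az":0},{"dx":0,"dy":0,"dz":-0.08,"ax":0,"ay":0,"az":0}]'
python3 -m handwheel '[{"dx":0,"dy":0,"dz":-0.01,"ax":0,"ay":0,"az":0},{"dx":0,"dy":0,"dz":-0.02,"ax":0,"ay":0,"az":0},{"dx":0,"dy":0,"dz":-0.03,"ax":0,"ay":0,"az":0},{"dx":0,"dy":0,"dz":-0.03,"ax":0,"ay":0,"az":0},{"dx":0,"dy":0,"dz":-0.03,"ax":0,"ay":0,"az":0}]'
python3 - <<'E'
from h import *
rel([.4427,.1468,.054],82.5)
f=grab('scene','s5');cv2.imwrite('pics/s5z.png',cv2.resize(f['image'][100:230,190:330],(646,600),interpolation=cv2.INTER_CUBIC))
f=grab('top','t5');cv2.imwrite('pics/t5z.png',cv2.resize(f['image'][160:290,180:320],(646,600),interpolation=cv2.INTER_CUBIC))
E
```

```text
time: 10.1
tool_pos: [0.4437, 0.1475, 0.1368]
tool_rot: [0.0, 0.752, 0.659, 0.0]
contact_force: [0.7, 0.3, -1.8]
gripper_width: 0.665
time: 10.72
tool_pos: [0.4434, 0.1475, 0.1648]
tool_rot: [-0.0, 0.752, 0.659, -0.0]
contact_force: [0.5, -0.0, -1.2]
gripper_width: 0.664
t 10.72 tcp [0.4434 0.1475 0.1648] jaw 82.50376043336897 w 0.664 F [ 0.4749 -0.0002 -1.2251]
d [-0.0007 -0.0005  0.1108] a [-0.001   0.0003  0.0001]
```

View pics/s5z.png

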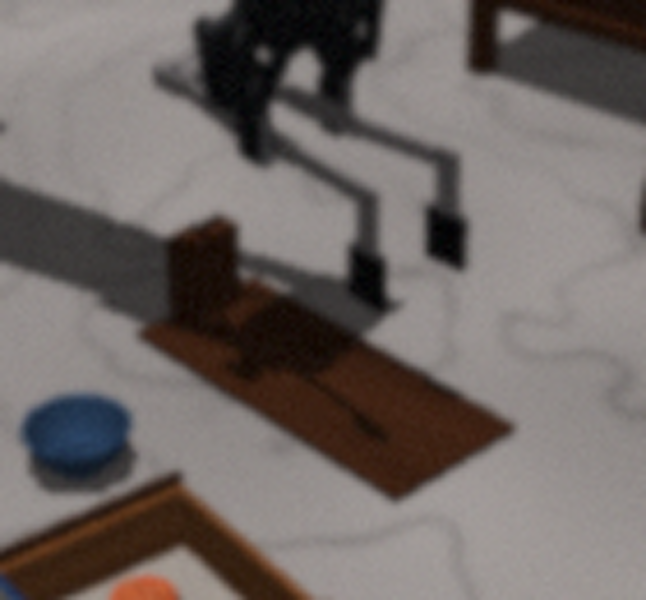

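View pics/t5z.png

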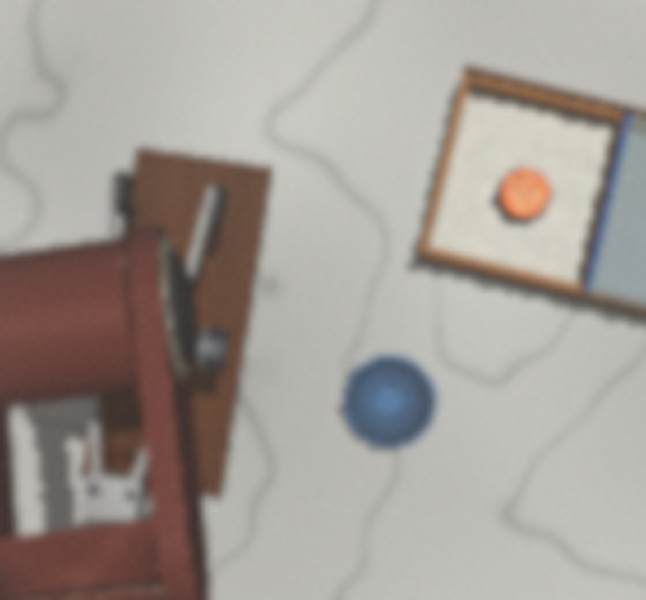

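The tongs hang level in the gripper, with the tips at (368,280) and (447,235). I'll measure the pads relative to the TCP.

```bash
python3 - <<'E'
from h import *
f=dict(np.load('pics/s5.npz'));C=cloud(f);im=f['image'].astype(int)
k=646/140
t=np.array([.4434,.1475,.1648]);a=np.deg2rad(-7.5);X=np.array([np.cos(a),np.sin(a),0]);Y=np.array([-X[1],X[0],0])
for n,(x0,x1,y0,y1) in dict(near=(340,400,190,320),far=(415,475,150,275)).items():
    u0,u1,v0,v1=int(190+x0/k),int(190+x1/k)+1,int(100+y0/k),int(100+y1/k)+1
    P=C[v0:v1,u0:u1].reshape(-1,3);L=np.stack([(P-t)@X,(P-t)@Y,P[:,2]-t[2]],1)
    m=(P[:,2]>.1)&(P[:,2]<.2)&(L[:,0]>.06)&(L[:,0]<.15);L=L[m]
    print(n,m.sum(),'lo',np.percentile(L,[1,10,50,90,99],axis=0))
    for zl in np.arange(-.06,.03,.01):
        q=L[(L[:,2]>zl)&(L[:,2]<zl+.01)]
        if len(q):print(round(zl,3),len(q),q.min(0),q.max(0))
E
```

```text
near 166 lo [[ 0.0837 -0.0368 -0.0497]
 [ 0.0906 -0.0354 -0.0423]
 [ 0.1018 -0.0335 -0.0169]
 [ 0.1129 -0.0313  0.018 ]
 [ 0.1149 -0.0302  0.0278]]
-0.06 2 [ 0.1117 -0.0329 -0.0508] [ 0.113  -0.0303 -0.0503]
-0.05 21 [ 0.0891 -0.0367 -0.0495] [ 0.1149 -0.0302 -0.0401]
-0.04 26 [ 0.0858 -0.0372 -0.0398] [ 0.1146 -0.0306 -0.0301]
-0.03 26 [ 0.0873 -0.037  -0.03  ] [ 0.1152 -0.0303 -0.0208]
-0.02 25 [ 0.0855 -0.0356 -0.0197] [ 0.1143 -0.0302 -0.0113]
-0.01 14 [ 0.0915 -0.0352 -0.0099] [ 0.1083 -0.0304 -0.0015]
0.0 19 [ 0.0882 -0.0351  0.0001] [ 0.1072 -0.0294  0.0093]
0.01 20 [ 0.0786 -0.0343  0.0106] [ 0.1078 -0.0305  0.019 ]
0.02 13 [ 0.0894 -0.0346  0.0205] [ 0.1061 -0.0308  0.0288]
far 200 lo [[ 0.0757  0.0304 -0.0494]
 [ 0.0861  0.0321 -0.0432]
 [ 0.0992  0.0344 -0.0149]
 [ 0.1109  0.037   0.0212]
 [ 0.1139  0.0394  0.0278]]
-0.06 1 [ 0.1129  0.0375 -0.0501] [ 0.1129  0.0375 -0.0501]
-0.05 28 [ 0.0832  0.0305 -0.0497] [ 0.1153  0.036  -0.0401]
-0.04 29 [ 0.084   0.0307 -0.04  ] [ 0.1139  0.0382 -0.03  ]
-0.03 27 [ 0.0835  0.0315 -0.0294] [ 0.1139  0.0373 -0.0204]
-0.02 29 [ 0.0824  0.0313 -0.0193] [ 0.1138  0.0404 -0.0105]
-0.01 19 [ 0.0895  0.0322 -0.0081] [ 0.1069  0.0391 -0.0003]
0.0 18 [0.0902 0.0336 0.0002] [0.1087 0.0397 0.0095]
0.01 24 [0.0756 0.0289 0.0115] [0.107  0.0375 0.0194]
0.02 24 [0.073  0.0289 0.0202] [0.1065 0.0379 0.0291]
```

The pads are at TCP x+100 mm, ±30 mm, with their bottom at −50 mm, which matches the description. Now to above the roll.

```bash
python3 - <<'E'
from h import *
rel([.4646,-.0986,.1648],76.8)
E
```

```text
t 10.82 tcp [0.4433 0.1474 0.1646] jaw 82.50397917119379 w 0.664 F [-0.7969 -0.9191 -1.5609]
d [-0.2411  0.0532 -0.0002] a [-0.0012  0.0005  0.0996]
```

```bash
python3 -m handwheel '[{"dx":-0.015,"dy":0.003,"dz":0,"ax":0,"ay":0,"az":0.01},{"dx":-0.04,"dy":0.008,"dz":0,"ax":0,"ay":0,"az":0.02},{"dx":-0.065,"dy":0.014,"dz":0,"ax":0,"ay":0,"az":0.03},{"dx":-0.09,"dy":0.02,"dz":0,"ax":0,"ay":0,"az":0.04},{"dx":-0.115,"dy":0.025,"dz":0,"ax":0,"ay":0,"az":0.05}]'
python3 -m handwheel '[{"dx":-0.03,"dy":0.006,"dz":0,"ax":0,"ay":0,"az":0.01},{"dx":-0.06,"dy":0.012,"dz":0,"ax":0,"ay":0,"az":0.02},{"dx":-0.09,"dy":0.016,"dz":0,"ax":0,"ay":0,"az":0.03},{"dx":-0.11,"dy":0.02,"dz":0,"ax":0,"ay":0,"az":0.04},{"dx":-0.122,"dy":0.022,"dz":0,"ax":0,"ay":0,"az":0.05}]'
python3 -m handwheel '[{"dx":0,"dy":0,"dz":0,"ax":0,"ay":0,"az":0},{"dx":0,"dy":0,"dz":0,"ax":0,"ay":0,"az":0}]'
python3 - <<'E'
from h import *
rel([.4646,-.0986,.068],76.8)
f=grab('scene','s6');cv2.imwrite('pics/s6z.png',cv2.resize(f['image'][120:300,140:310],(567,600),interpolation=cv2.INTER_CUBIC))
f=grab('top','t6');cv2.imwrite('pics/t6z.png',cv2.resize(f['image'][160:260,240:360],(720,600),interpolation=cv2.INTER_CUBIC))
E
```

```text
time: 11.45
tool_pos: [0.4533, 0.0285, 0.1651]
tool_rot: [0.0, 0.768, 0.64, -0.0]
contact_force: [0.6, -0.3, -0.9]
gripper_width: 0.669
time: 12.08
tool_pos: [0.4527, -0.0953, 0.1651]
tool_rot: [-0.0, 0.785, 0.62, -0.0]
contact_force: [0.4, -0.3, -0.6]
gripper_width: 0.665
time: 12.32
tool_pos: [0.4531, -0.0933, 0.1652]
tool_rot: [-0.0, 0.784, 0.621, 0.0]
contact_force: [-0.5, 0.1, -2.3]
gripper_width: 0.665
t 12.32 tcp [ 0.4531 -0.0933  0.1652] jaw 76.7996577877049 w 0.665 F [-0.5073  0.0827 -2.2695]
d [-0.0025  0.0124  0.0972] a [-0.0003 -0.0003 -0.    ]
```

View pics/s6z.png

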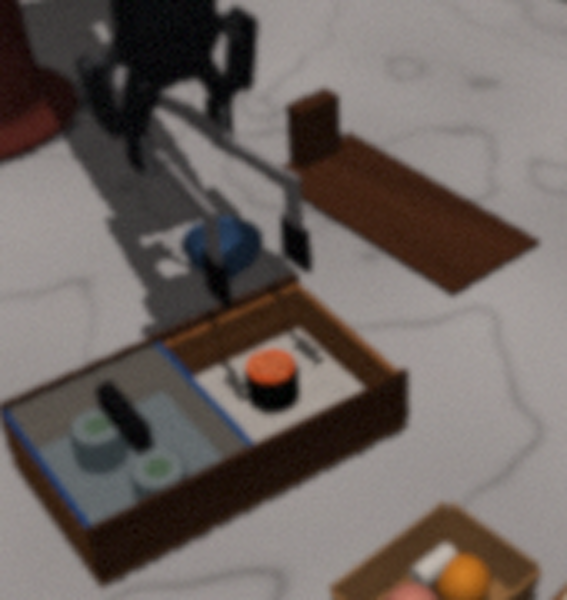

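View pics/t6z.png

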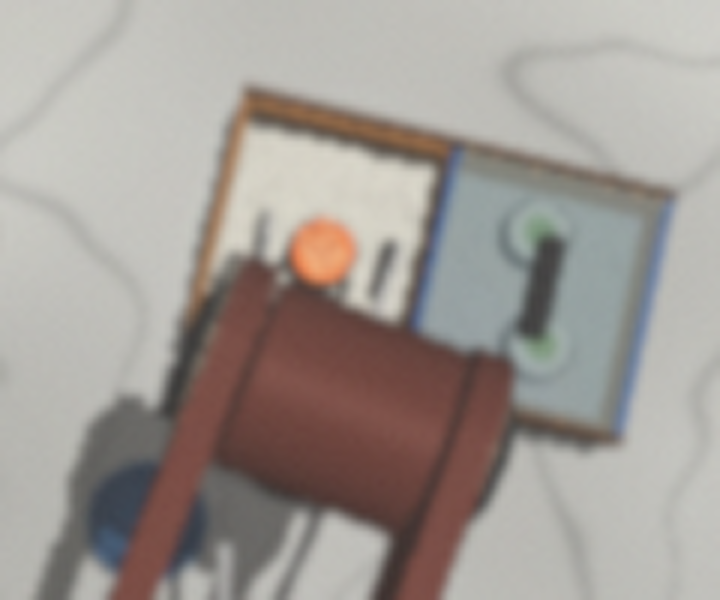

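Tips straddle the roll's line, about 12 mm short. I'll correct that, lower partway and check again.

```bash
python3 -m handwheel '[{"dx":-0.001,"dy":0.006,"dz":0,"ax":0,"ay":0,"az":0},{"dx":-0.0025,"dy":0.0125,"dz":0.01,"ax":0,"ay":0,"az":0},{"dx":-0.0025,"dy":0.0125,"dz":0.03,"ax":0,"ay":0,"az":0},{"dx":-0.0025,"dy":0.0125,"dz":0.045,"ax":0,"ay":0,"az":0},{"dx":-0.0025,"dy":0.0125,"dz":0.05,"ax":0,"ay":0,"az":0}]'
python3 -m handwheel '[{"dx":0,"dy":0,"dz":0,"ax":0,"ay":0,"az":0},{"dx":0,"dy":0,"dz":0,"ax":0,"ay":0,"az":0}]'
python3 - <<'E'
from h import *
rel([.4646,-.0986,.068],76.8)
f=grab('scene','s7');cv2.imwrite('pics/s7z.png',cv2.resize(f['image'][150:270,170:290],(600,600),interpolation=cv2.INTER_CUBIC))
f=grab('top','t7');cv2.imwrite('pics/t7z.png',cv2.resize(f['image'][165:235,255:345],(720,560),interpolation=cv2.INTER_CUBIC))
E
```

```text
time: 13.05
tool_pos: [0.464, -0.0987, 0.1135]
tool_rot: [-0.001, 0.784, 0.621, -0.001]
contact_force: [-0.7, 0.2, -1.4]
gripper_width: 0.663
time: 13.3
tool_pos: [0.4653, -0.0992, 0.1161]
tool_rot: [0.001, 0.784, 0.621, 0.0]
contact_force: [0.4, 0.4, -1.9]
gripper_width: 0.666
t 13.3 tcp [ 0.4653 -0.0992  0.1161] jaw 76.77486844833246 w 0.666 F [ 0.4176  0.3763 -1.8763]
d [ 0.0005 -0.0009  0.0481] a [ 0.0014  0.0002 -0.0004]
```

View pics/s7z.png

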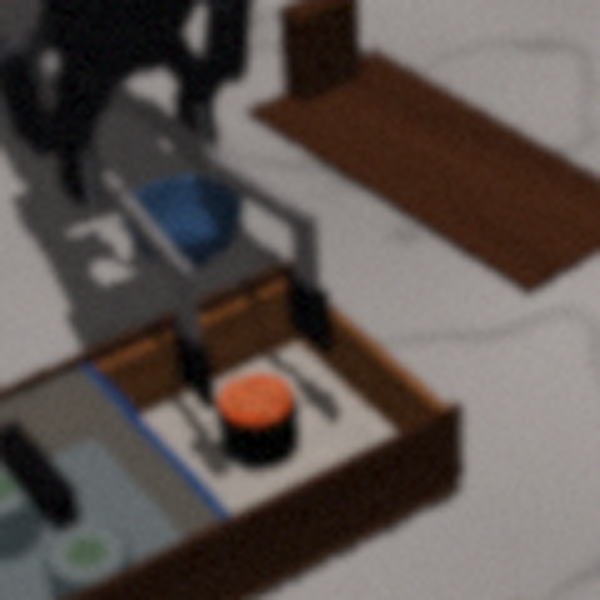

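View pics/t7z.png

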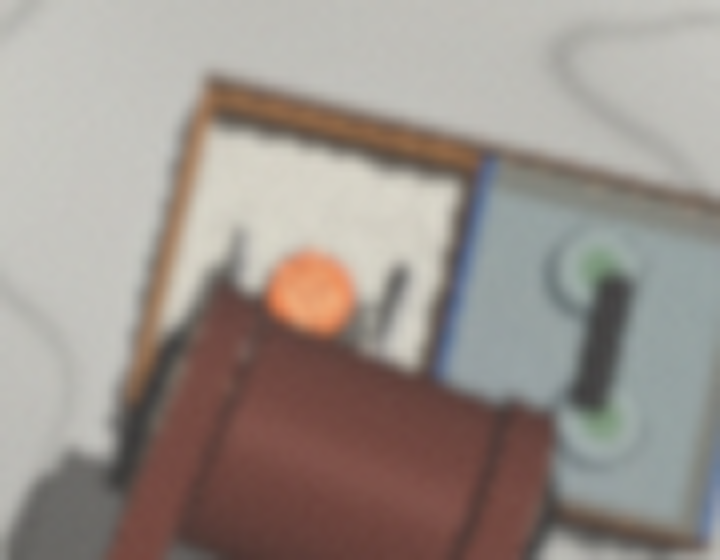

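```bash
python3 - <<'E'
from h import *
f=dict(np.load('pics/s7.npz'));C=cloud(f)
r=np.array([.562,-.1214,0]);X=np.array([.9736,-.2284,0]);Y=np.array([.2284,.9736,0])
P=C[150:270,170:290].reshape(-1,3);L=np.stack([(P-r)@X,(P-r)@Y,P[:,2]],1)
for s in(-1,1):
    m=(L[:,2]>.062)&(L[:,2]<.1)&(L[:,1]*s>.02)&(L[:,1]*s<.05)&(abs(L[:,0])<.03);q=L[m];print(s,m.sum(),np.percentile(q,[0,5,50,95,100],axis=0))
im=f['image'].astype(int);m=((im[...,2]-im[...,0])>70)&(C[...,2]>.039)&(C[...,2]<.05)&(C[...,0]<.6)&(C[...,0]>.5)&(C[...,1]>-.17);q=C[m];print(m.sum(),q.mean(0),cv2.minEnclosingCircle((q[:,:2]*1000).astype(np.float32)))
E
```

```text
-1 82 [[-0.0156 -0.0363  0.0662]
 [-0.0138 -0.0361  0.0681]
 [ 0.0064 -0.0347  0.0838]
 [ 0.0155 -0.0312  0.099 ]
 [ 0.0158 -0.029   0.1   ]]
1 88 [[-0.0169  0.0309  0.0656]
 [-0.0127  0.0315  0.067 ]
 [ 0.0028  0.0331  0.0827]
 [ 0.0148  0.0371  0.0971]
 [ 0.0167  0.0406  0.0998]]
123 [ 0.5635 -0.123   0.0453] ((563.7684936523438, -121.4736328125), 19.03009033203125)
```

The pads span ±15 mm in x and −30 to +31 mm in y around the roll, so they're centred. Lower to the working height.

```bash
python3 -m handwheel '[{"dx":0,"dy":0,"dz":0.012,"ax":0,"ay":0,"az":0},{"dx":0,"dy":0,"dz":0.024,"ax":0,"ay":0,"az":0},{"dx":0,"dy":0,"dz":0.036,"ax":0,"ay":0,"az":0},{"dx":0,"dy":0,"dz":0.044,"ax":0,"ay":0,"az":0},{"dx":0,"dy":0,"dz":0.046,"ax":0,"ay":0,"az":0}]'
python3 -m handwheel '[{"dx":0,"dy":0,"dz":0,"ax":0,"ay":0,"az":0},{"dx":0,"dy":0,"dz":0,"ax":0,"ay":0,"az":0}]'
python3 - <<'E'
from h import *
rel([.4646,-.0986,.068],76.8)
f=grab('scene','s8');cv2.imwrite('pics/s8z.png',cv2.resize(f['image'][150:270,170:290],(600,600),interpolation=cv2.INTER_CUBIC))
E
```

```text
time: 14.02
tool_pos: [0.4642, -0.0988, 0.0682]
tool_rot: [-0.001, 0.784, 0.621, -0.0]
contact_force: [0.6, 0.3, -1.2]
gripper_width: 0.661
time: 14.28
tool_pos: [0.4652, -0.0992, 0.0698]
tool_rot: [0.0, 0.784, 0.621, 0.0]
contact_force: [0.3, -0.7, -1.0]
gripper_width: 0.666
t 14.28 tcp [ 0.4652 -0.0992  0.0698] jaw 76.77727723099936 w 0.666 F [ 0.2728 -0.7298 -0.9689]
d [ 0.0004 -0.0007  0.0018] a [ 0.001   0.0001 -0.0004]
```

View pics/s8z.png

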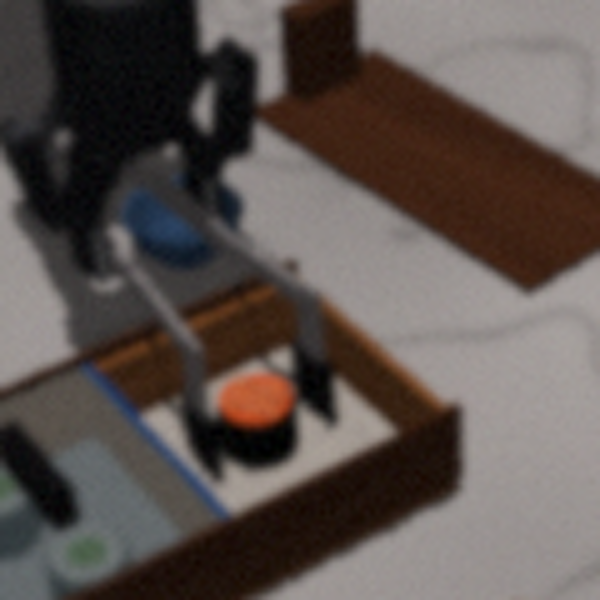

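The pads stand on both sides of the roll. Squeeze in steps.

```bash
python3 -m handwheel '[{"dx":0,"dy":0,"dz":0,"ax":0,"ay":0,"az":0},{"dx":0,"dy":0,"dz":0,"ax":0,"ay":0,"az":0},{"dx":0,"dy":0,"dz":0,"ax":0,"ay":0,"az":0},{"dx":0,"dy":0,"dz":0,"ax":0,"ay":0,"az":0}]' 105
python3 -m handwheel '[{"dx":0,"dy":0,"dz":0,"ax":0,"ay":0,"az":0},{"dx":0,"dy":0,"dz":0,"ax":0,"ay":0,"az":0},{"dx":0,"dy":0,"dz":0,"ax":0,"ay":0,"az":0},{"dx":0,"dy":0,"dz":0,"ax":0,"ay":0,"az":0}]' 120
python3 -m handwheel '[{"dx":0,"dy":0,"dz":0,"ax":0,"ay":0,"az":0},{"dx":0,"dy":0,"dz":0,"ax":0,"ay":0,"az":0},{"dx":0,"dy":0,"dz":0,"ax":0,"ay":0,"az":0},{"dx":0,"dy":0,"dz":0,"ax":0,"ay":0,"az":0}]' 130
python3 - <<'E'
from h import *
rel([.4646,-.0986,.068],76.8)
f=grab('scene','s9');cv2.imwrite('pics/s9z.png',cv2.resize(f['image'][150:270,170:290],(600,600),interpolation=cv2.INTER_CUBIC))
E
```

```text
time: 14.82
tool_pos: [0.4648, -0.099, 0.0693]
tool_rot: [0.0, 0.784, 0.621, 0.0]
contact_force: [0.6, -0.6, -1.8]
gripper_width: 0.596
time: 15.32
tool_pos: [0.4648, -0.099, 0.0693]
tool_rot: [-0.0, 0.784, 0.621, 0.0]
contact_force: [0.1, 0.3, -1.4]
gripper_width: 0.534
time: 15.82
tool_pos: [0.4648, -0.099, 0.0694]
tool_rot: [-0.0, 0.784, 0.621, 0.0]
contact_force: [-1.3, 1.2, 1.0]
gripper_width: 0.507
t 15.82 tcp [ 0.4648 -0.099   0.0694] jaw 76.78086083179102 w 0.507 F [-1.2625  1.1673  0.9896]
d [ 0.0003 -0.0003  0.0014] a [-0.0001 -0.0001 -0.0003]
```

View pics/s9z.png

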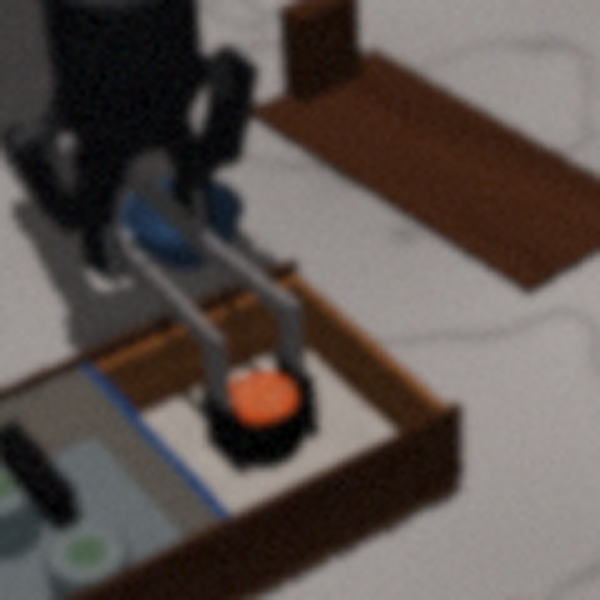

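The opening stalls at 0.507 (commanded 0.49), so the pads are on the roll. Firm up and lift slowly.

```bash
python3 -m handwheel '[{"dx":0,"dy":0,"dz":0,"ax":0,"ay":0,"az":0},{"dx":0,"dy":0,"dz":0,"ax":0,"ay":0,"az":0},{"dx":0,"dy":0,"dz":0,"ax":0,"ay":0,"az":0},{"dx":0,"dy":0,"dz":0,"ax":0,"ay":0,"az":0}]' 145
python3 -m handwheel '[{"dx":0,"dy":0,"dz":-0.004,"ax":0,"ay":0,"az":0},{"dx":0,"dy":0,"dz":-0.008,"ax":0,"ay":0,"az":0},{"dx":0,"dy":0,"dz":-0.014,"ax":0,"ay":0,"az":0},{"dx":0,"dy":0,"dz":-0.02,"ax":0,"ay":0,"az":0},{"dx":0,"dy":0,"dz":-0.026,"ax":0,"ay":0,"az":0}]'
python3 - <<'E'
from h import *
rel([.4646,-.0986,.068],76.8)
f=grab('scene','s10');cv2.imwrite('pics/s10z.png',cv2.resize(f['image'][150:270,170:290],(600,600),interpolation=cv2.INTER_CUBIC))
E
```

```text
time: 16.38
tool_pos: [0.4648, -0.099, 0.0693]
tool_rot: [-0.0, 0.784, 0.621, -0.0]
contact_force: [-1.0, 1.2, 1.1]
gripper_width: 0.51
time: 17.0
tool_pos: [0.4649, -0.0991, 0.0959]
tool_rot: [0.0, 0.784, 0.621, 0.0]
contact_force: [0.5, 0.1, -1.0]
gripper_width: 0.507
t 17.0 tcp [ 0.4649 -0.0991  0.0959] jaw 76.77425538762391 w 0.507 F [ 0.4501  0.1192 -0.9844]
d [ 0.0004 -0.0004  0.0279] a [ 0.0004  0.0001 -0.0004]
```

View pics/s10z.png

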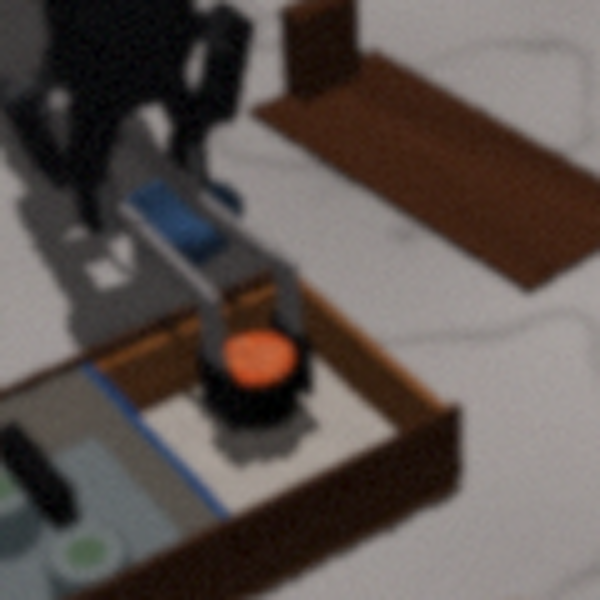

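The roll is clear of the floor, with its shadow below it. Raise by a further 150 mm.

```bash
python3 -m handwheel '[{"dx":0,"dy":0,"dz":-0.008,"ax":0,"ay":0,"az":0},{"dx":0,"dy":0,"dz":-0.022,"ax":0,"ay":0,"az":0},{"dx":0,"dy":0,"dz":-0.038,"ax":0,"ay":0,"az":0},{"dx":0,"dy":0,"dz":-0.054,"ax":0,"ay":0,"az":0},{"dx":0,"dy":0,"dz":-0.07,"ax":0,"ay":0,"az":0}]'
python3 -m handwheel '[{"dx":0,"dy":0,"dz":-0.016,"ax":0,"ay":0,"az":0},{"dx":0,"dy":0,"dz":-0.032,"ax":0,"ay":0,"az":0},{"dx":0,"dy":0,"dz":-0.048,"ax":0,"ay":0,"az":0},{"dx":0,"dy":0,"dz":-0.062,"ax":0,"ay":0,"az":0},{"dx":0,"dy":0,"dz":-0.072,"ax":0,"ay":0,"az":0}]'
python3 -m handwheel '[{"dx":0,"dy":0,"dz":-0.006,"ax":0,"ay":0,"az":0},{"dx":0,"dy":0,"dz":-0.008,"ax":0,"ay":0,"az":0},{"dx":0,"dy":0,"dz":-0.008,"ax":0,"ay":0,"az":0},{"dx":0,"dy":0,"dz":-0.008,"ax":0,"ay":0,"az":0},{"dx":0,"dy":0,"dz":-0.008,"ax":0,"ay":0,"az":0}]'
python3 -m handwheel '[{"dx":0,"dy":0,"dz":0,"ax":0,"ay":0,"az":0},{"dx":0,"dy":0,"dz":0,"ax":0,"ay":0,"az":0},{"dx":0,"dy":0,"dz":0,"ax":0,"ay":0,"az":0},{"dx":0,"dy":0,"dz":0,"ax":0,"ay":0,"az":0},{"dx":0,"dy":0,"dz":0,"ax":0,"ay":0,"az":0}]'
python3 - <<'E'
from h import *
rel([.4646,-.0986,.068],76.8)
f=grab('scene','s11');cv2.imwrite('pics/s11z.png',cv2.resize(f['image'][100:300,110:310],(600,600),interpolation=cv2.INTER_CUBIC))
C=cloud(f);im=f['image'].astype(int)
m=((im[...,2]-im[...,0])>70)&(C[...,2]>.13)&(C[...,2]<.27)&(C[...,0]<.65)&(C[...,0]>.5)&(abs(C[...,1]+.12)<.05);q=C[m];print('roll top',m.sum(),q.mean(0))
f=grab('top','t11');cv2.imwrite('pics/t11z.png',cv2.resize(f['image'][110:270,180:400],(797,580)));C=cloud(f)
h=(C[...,2]>.069)&(C[...,2]<.09)&(C[...,1]<-.2)&(C[...,1]>-.3)&(C[...,0]>.5)&(C[...,0]<.6);print('handle',C[h].mean(0),h.sum())
E
```

```text
time: 17.68
tool_pos: [0.465, -0.0991, 0.1669]
tool_rot: [0.0, 0.784, 0.621, 0.0]
contact_force: [-0.3, 0.3, -1.1]
gripper_width: 0.506
time: 18.3
tool_pos: [0.465, -0.0991, 0.2384]
tool_rot: [0.0, 0.784, 0.621, 0.0]
contact_force: [1.2, -0.2, -2.2]
gripper_width: 0.507
time: 18.92
tool_pos: [0.4646, -0.0989, 0.2449]
tool_rot: [-0.0, 0.784, 0.621, -0.0]
contact_force: [-0.1, 0.7, -1.1]
gripper_width: 0.502
time: 19.55
tool_pos: [0.4648, -0.099, 0.2453]
tool_rot: [0.0, 0.784, 0.621, 0.0]
contact_force: [-0.1, 0.4, -2.1]
gripper_width: 0.513
t 19.55 tcp [ 0.4648 -0.099   0.2453] jaw 76.77646532985185 w 0.513 F [-0.0697  0.3903 -2.1238]
d [ 0.0004 -0.0003  0.1773] a [ 0.0001 -0.     -0.0004]
roll top 123 [ 0.5655 -0.1187  0.2202]
handle [ 0.5507 -0.2456  0.0769] 51
```

View pics/s11z.png

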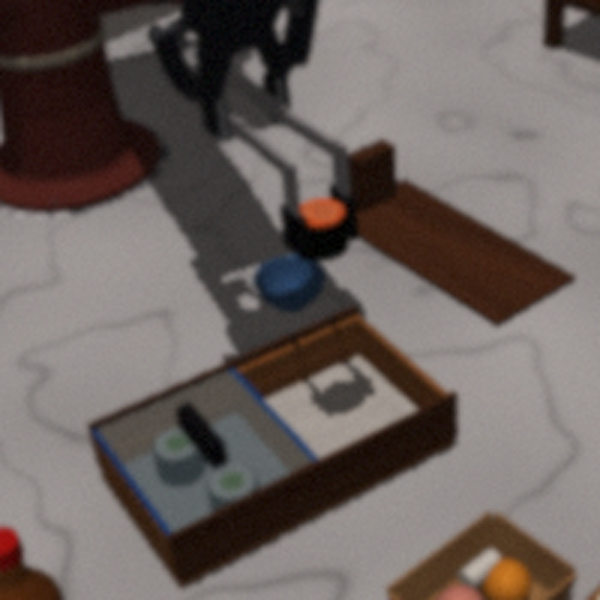

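View pics/t11z.png

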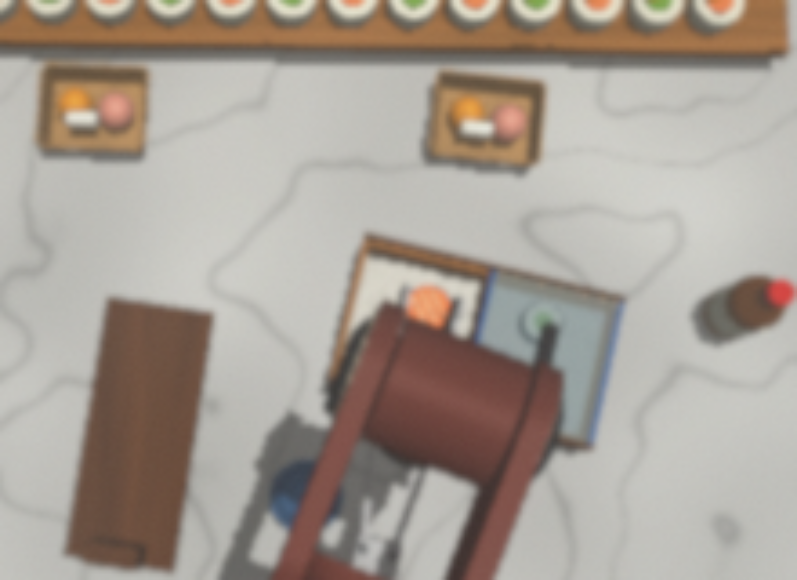

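The roll's top is at 0.220 m, so its underside is about 0.188 m up. The cover is across (its handle is partly hidden by the arm in the top view), and the arm is still. I'll hand it in.

```bash
python3 - <<'E'
from h import *
print(np.abs(manip.state()['joint_vel']).max());print(manip.job_done())
E
```

```text
0.0011258223211356383
the job is handed in; nothing more can be done
None
```

I slid the cover to its stop, picked up the tongs and lifted the salmon roll out with them alone. I handed the job in at about 19.7 s on the robot's clock; no verdict is reported.

- **Roll:** its top measured 0.220 m, so the underside was about 188 mm above the counter, held between both tips.
- **Grip:** the fingers stalled at an opening of 0.51 on the tongs, against 0.43 commanded, and stayed there. The wrist reads the force only on the whole tool, so I had no reading of each tip's force on the roll.
- **Stillness:** the largest joint speed was about 0.001 rad/s.
- **Cover:** when I released it, the handle was at the box's y = −62 mm, within about 1 mm of its stop, and the pushing force had risen as it should. In the last top picture the arm partly hid the handle, so that second measurement (0.551, −0.246) was biased, but the scene picture shows the cover still across.
- **Bystanders:** the plain rolls, boats, bowl and bottle looked unmoved in the last pictures. I did not measure their final positions, and the mill was outside those crops.

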